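# Clamp a sample tube in the bench chuck

## Task

Take the short capped tube out of the blue rack and stand it, cap up, in the open three-jaw tube chuck on the bench, all the way down on the chuck's floor. Then turn the chuck's collar clockwise (seen from above) until the jaws close firmly on the tube, and leave the tube gripped upright in the chuck with the collar tight.

Things in the scene. Friction and masses are not known exactly. Their poses are not given: they have to be found in the camera images.
- tube: Short white tube, 70 mm tall, 16 mm wide, flat bottom; grey cap 20 mm wide on its top 18 mm; about 14 g. Origin: centre of its underside, z up. It stands 30 mm deep in one of 3 holes, 60 mm apart in a row, of a blue rack 64 x 176 x 40 mm tall (row within 25 deg of y; rack left or right of the chuck), underside 10 mm above the table. The other holes hold 100 mm tall tubes: not wanted.
- chuck_seat (a point): Centre of the flat floor of the fixed chuck's pocket, 18 mm above the table, on the vertical chuck axis; the tube's underside rests here. Round dark steel foot 110 mm wide, 14 mm thick, 48 mm neck, then the collar around 3 steel jaws. Pocket 38 mm deep; open jaws stand 17 mm from the axis (9 mm clear round the tube) and, being smooth, centre it as they close. The seated tube sticks out 32 mm.
- collar_grip (a point): Point on the chuck axis, 48 mm above the table, the height to grip the aluminium collar; it turns with the collar. The collar spans 24 to 56 mm above the table, is 68 mm across its round ribbed ends (this frame's x) and has two plain flats 52 mm apart facing this frame's +y and -y, 44 mm long: grip across the flats, the tube between the fingers. The collar only turns, about z.
- collar (a joint): Collar angle in rad, growing clockwise seen from above. 0 = jaws fully open; starts at 0 to 0.2. Each jaw closes 9 mm per rad: the jaws touch the tube at about 1.0 and the collar's stop is at 1.15. It turns against 0.2 N m of friction, more once the jaws bite (about 1 N m near the stop), and stays where it is left but for a few hundredths of springing back.
There are look-alikes about, which are no part of the job. What is shaped like the tube but yellow is not meant.

How it is judged (in metres and radians):
On the way, in this order (a step that is already met when the one before it is completed fails the run):
1. the short tube stands on the floor of the open chuck, let go (horizontal distance between tube and chuck_seat below 0.012 m and z of tube in the frame of chuck_seat between -0.005 and 0.005 m and angle between tube's own z axis and vertical below 0.35 rad and value of joint collar below 0.6 rad and contact force between the fingers and tube below 0.1 N), for 0.2 s.
2. the collar is turned clockwise until the jaws bite on the tube (value of joint collar above 1 rad and horizontal distance between tube and chuck_seat below 0.005 m and angle between tube's own z axis and vertical below 0.14 rad and z of tube in the frame of chuck_seat between -0.005 and 0.005 m), for 0.2 s.
At the end, for the whole second after the job is handed in: The short tube stands at rest in the chuck, its underside within 5 mm of the pocket floor, within 5 mm of the chuck axis and within 8 degrees of upright, and the collar reads more than 1.0 rad (jaws biting on it) (all of step 2 and linear speed of tube below 0.02 m/s); the robot touches nothing.
It also fails if it takes over 51 s, if anything falls off the work surface, if the arm or the gripper's body presses on something with over 40 N, if the wrist force passes 120 N, or if a joint passes its speed limit or range.

## Robot

A 6-joint arm with a two-finger parallel gripper is mounted at the origin on the work surface. World frame = base frame: x ahead of the robot, y to its left, z up, the work surface at z = 0. Lengths are in mm, angles in rad, forces in N, time in s.
With the tool pointing down it reaches from about 425 to 1125 mm from the base axis. Payload 14.9 kg.
Tool frame: the origin (TCP) lies between the finger pads; the fingertips stand 19 mm ahead of it and the grasp point (between the pads) is the TCP; z points along the fingers, y is the direction in which the jaws open and shut (so a half turn about z gives the same grasp; the last joint's range is limited). The gripper opens to 91 mm and grips with 3 to 60 N. Pads are 32 mm wide; open, the fingers measure 118 mm over their backs; the gripper's body (76 mm by 178 mm) begins 60 mm behind the grasp point.
Start: joints at [-1.189, 0.379, 1.734, -0, 1.028, -0.033], TCP at [282.102, -640.653, 232.932] pointing down, gripper open.
Joint ranges: [-2.77, 2.77], [-0.74, 2.19], [0, 2.66], [-1.06, 4.2], [0.31, 2.87], [-3.08, 3.08]. Speed limits (rad/s): [1.89, 1.89, 2.39, 3.14, 3.14, 3.14].

## Interface

Orientations are given as a rotation vector (axis times angle).
In Python, from workcell import env gives the robot as it stands. Calls block until the motion is done:
- env.goto(position, orientation): joint-space move of the TCP to a pose.
- env.servo_line(position, speed=150, attitude=None, guard=None): straight line of the TCP; attitude=None keeps the orientation; speed is the mean speed in mm/s. With guard (N) it stops when the force on the tool has changed by that much, and returns True; else False.
- env.set_joints(angles): joint-space move.
- env.set_gripper(opening, strength=None): opening from 0.0 (shut) to 1.0 (fully open); strength is the grip in N (None keeps the last); returns when the fingers have stopped.
- env.wait(seconds).
- env.inverse_kinematics(position, orientation): joint angles nearest the present ones, or None.
- env.grab_frame(name): name is "scene" or "top"; returns the picture (420x560x3 uint8, blue, green, red); there is no depth.
- env.camera_model(name): a dict with "mtx" (3x3 intrinsics, pixels), "xyz" and "orientation" of the camera in the world. Camera axes: x right, y up, looking along -z (the intrinsics and any distortion apply to the point x, -y, -z); pixel columns grow to the right and rows downward; lengths in mm; the calibration is good to about 2 mm. A picture is of the moment at which its call begins. camera_model takes no time and is no camera call.
A pose or a line that the arm cannot do raises env.MotionError and nothing moves.
- env.sign_off(): hands the job in, once; it reports no verdict.
Readings, each from a call of its own:
- env.get_clock(): time.
- env.get_qpos(): joint angles.
- env.get_dq(): joint speeds.
- env.get_effort(): joint torques, N m.
- env.get_tcp_pos(): TCP position.
- env.get_ee_rot(): TCP orientation.
- env.get_contact_force(): force on the tool from outside, world axes, zero at the start.
- env.get_moment(): the same for the moment, N m.
- env.get_finger_gap(): opening from 0.0 (shut) to 1.0 (fully open).
Only numpy, scipy, OpenCV 4.12 (cv2) and the standard library are available. Lean on these libraries where they do the work, as an engineer would, in place of code of your own. Each camera call takes 0.05 s, during which the arm holds its last target.

## Working session

There is one attempt and no reset: what is moved stays moved. The work goes in short steps, each a Python script; the robot and the scene stay as the last script left them, time stands still between calls to the robot, and variables do not carry over. Pictures are saved under pics/ and viewed, and the job is handed in when it is done.

```bash
mkdir -p pics; ls; python3 - <<'E'
from workcell import env
import cv2
for n in("scene","top"):
    cv2.imwrite(f"pics/{n}0.png",env.grab_frame(n)); print(env.camera_model(n))
print(env.get_clock(),env.get_ee_rot(),env.get_finger_gap())
E
```

```text
pics
{'mtx': array([[469.10991774,   0.        , 277.30948633],
       [  0.        , 469.10991774, 215.68619134],
       [  0.        ,   0.        ,   1.        ]]), 'xyz': array([ 929.579476  , -510.93710215,  498.73250179]), 'orientation': array([0.9516117 , 0.31895501, 0.57099805])}
{'mtx': array([[522.95238304,   0.        , 275.48306817],
       [  0.        , 522.95238304, 209.50690699],
       [  0.        ,   0.        ,   1.        ]]), 'xyz': array([ 319.94070237,    1.28093399, 1186.98271462]), 'orientation': array([ 0.18072999, -0.12666118, -1.57290634])}
0.1 [-3.07333531e+00 -6.46670244e-01  2.54872670e-04] 1.0017498782336092
```

View pics/scene0.png

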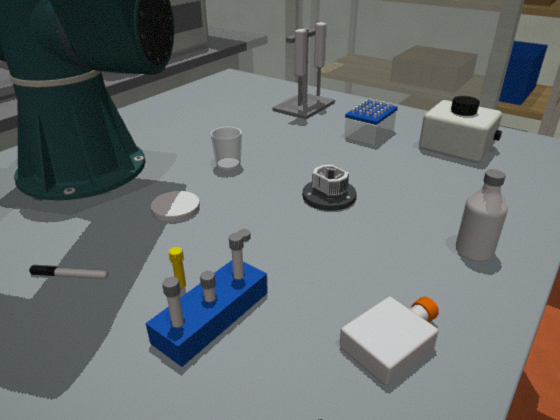

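View pics/top0.png

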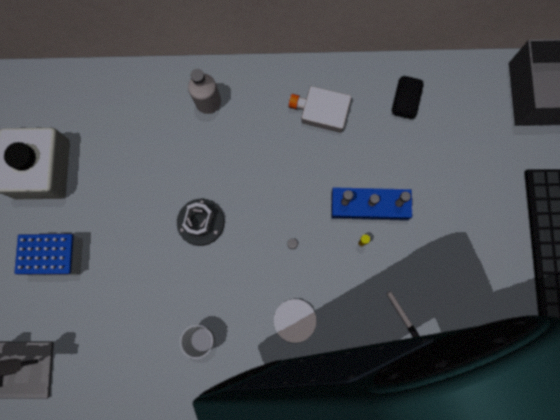

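```bash
cat > h.py <<'E'
import numpy as np,cv2
from scipy.spatial.transform import Rotation as R
def ray(cm,u,v):
    K=cm['mtx'];d=np.linalg.inv(K)@[u,v,1];d=np.array([d[0],-d[1],-d[2]])
    return cm['xyz'],R.from_rotvec(cm['orientation']).as_matrix()@d
def plane(cm,u,v,z):
    o,d=ray(cm,u,v);return o+d*(z-o[2])/d[2]
def proj(cm,p):
    q=R.from_rotvec(cm['orientation']).as_matrix().T@(np.array(p)-cm['xyz']);q=cm['mtx']@[q[0],-q[1],-q[2]];return q[:2]/q[2]
E
python3 - <<'E'
import cv2,numpy as np
s=cv2.imread('pics/scene0.png');t=cv2.imread('pics/top0.png')
f=lambda im,x,y,w,h,k:cv2.resize(im[y:y+h,x:x+w],None,fx=k,fy=k,interpolation=cv2.INTER_CUBIC)
a=f(s,140,225,140,140,4);b=f(s,290,155,80,60,4)
c=f(t,320,170,100,80,4);d=f(t,165,190,70,60,4)
cv=np.zeros((600,800,3),np.uint8)
cv[:560,:400]=a[:,:400];cv[:240,400:720]=b;cv[250:570,400:800]=c
cv2.imwrite('pics/crop1.png',cv);cv2.imwrite('pics/chucktop.png',f(t,165,190,70,60,10))
cv2.imwrite('pics/racktop.png',f(t,325,175,95,75,8)); cv2.imwrite('pics/chuckscene.png',f(s,295,155,70,60,10))
E
```

```text
(no output)
```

View pics/crop1.png

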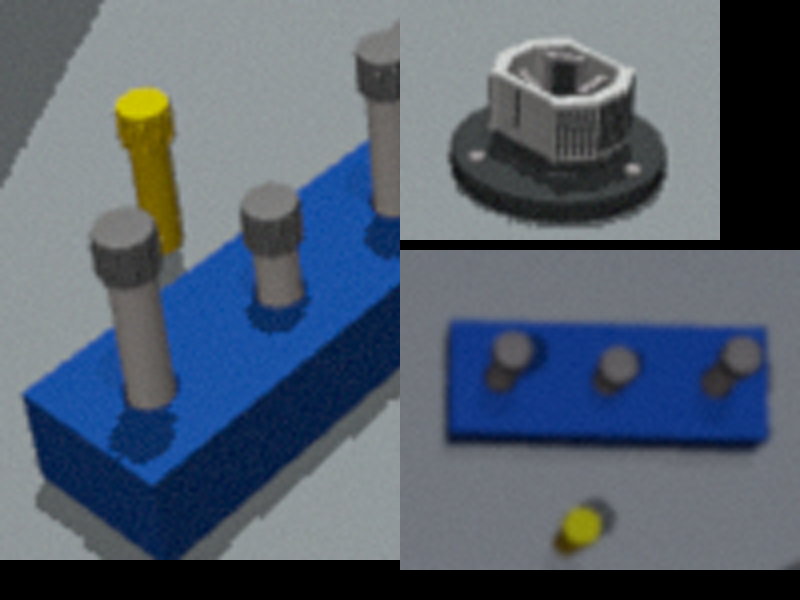

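View pics/chucktop.png

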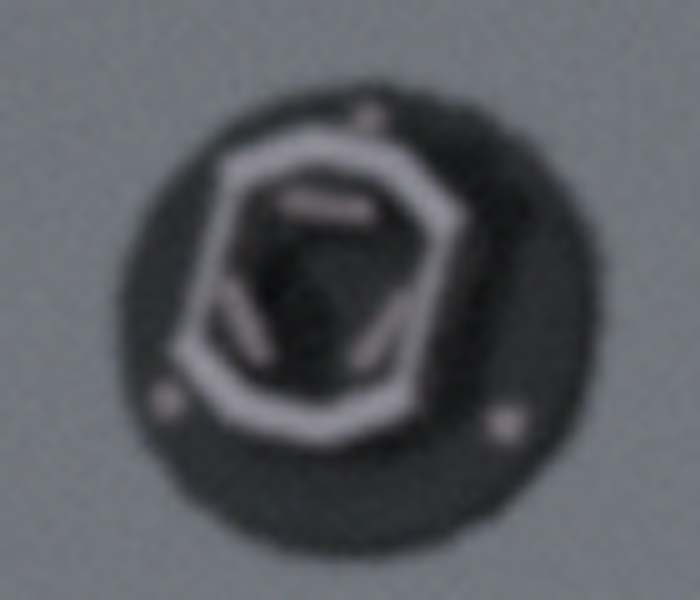

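View pics/racktop.png

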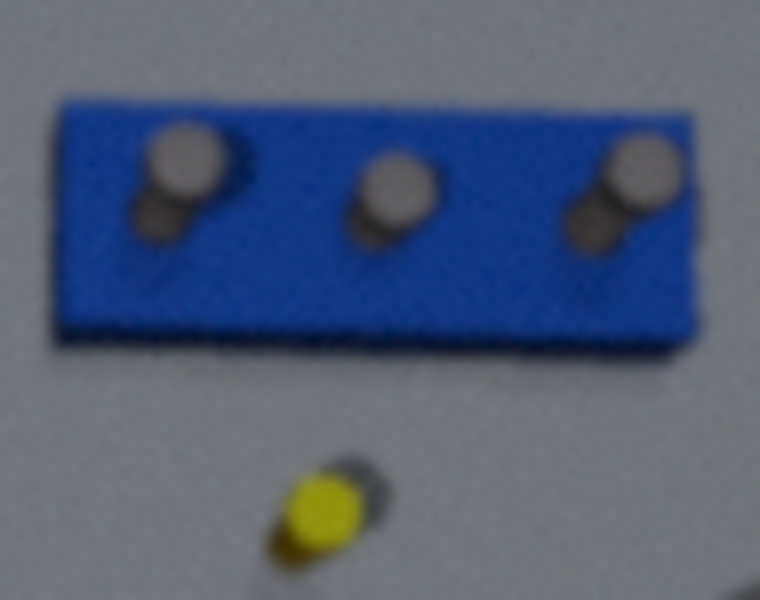

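View pics/chuckscene.png

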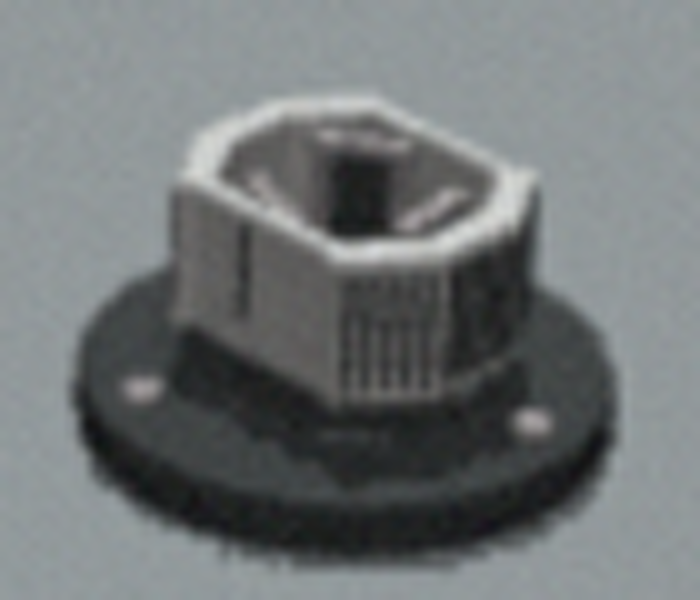

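```bash
cat > meas.py <<'E'
from workcell import env
from h import *
T=env.camera_model('top');S=env.camera_model('scene')
t=cv2.imread('pics/top0.png');s=cv2.imread('pics/scene0.png')
# rack + caps
def blue(im):
    h=cv2.cvtColor(im,cv2.COLOR_BGR2HSV);return cv2.inRange(h,(105,130,40),(130,255,255))
def caps(im,x0,y0,x1,y1,lo):
    h=cv2.cvtColor(im,cv2.COLOR_BGR2HSV)
    m=((h[...,1]<60)&(h[...,2]>lo)).astype(np.uint8)*255
    q=np.zeros_like(m);q[y0:y1,x0:x1]=m[y0:y1,x0:x1]
    n,l,st,c=cv2.connectedComponentsWithStats(q);return [(c[i].round(2),st[i]) for i in range(1,n) if st[i,4]>15]
for lo in (85,95): print('caps top',lo,caps(t,334,190,411,216,lo))
b=blue(t);b[:160]=0;b[230:]=0;b[:,:320]=0
c=max(cv2.findContours(b,0,2)[0],key=cv2.contourArea);rr=cv2.minAreaRect(c);print(rr)
for p in cv2.boxPoints(rr): print(p,plane(T,*p,40)[:2])
# collar
g=cv2.cvtColor(t,cv2.COLOR_BGR2GRAY)[190:250,165:235]
print(g[10:46:2,14:50:2])
# foot
hh=cv2.cvtColor(t,cv2.COLOR_BGR2GRAY);m=(hh<85).astype(np.uint8);q=np.zeros_like(m);q[190:250,165:235]=m[190:250,165:235]
c=max(cv2.findContours(q,0,1)[0],key=cv2.contourArea);e=cv2.fitEllipse(cv2.convexHull(c));print('foot',e,plane(T,*e[0],9))
for u,v in [(201.8,201.5),(181.8,230),(215.5,232.5)]: print('screw',plane(T,u,v,14))
for u,v in [(186.9,207.2),(183.0,225.3),(210.9,211.8),(206.2,229.2)]: print('flatcorner',plane(T,u,v,56))
for u,v in [(197.6,210.6),(189.5,222),(203.2,223)]: print('jaw',plane(T,u,v,56))
print('midcap',plane(T,374.8,198.6,80),plane(S,207.5,275,80))
E
python3 meas.py
```

```text
caps top 85 [(array([347.76, 194.37]), array([344, 191,   8,   8,  49], dtype=int32)), (array([405.62, 195.62]), array([402, 192,   8,   8,  52], dtype=int32)), (array([374.63, 198.11]), array([371, 195,   8,   7,  46], dtype=int32))]
caps top 95 [(array([347.67, 194.26]), array([345, 191,   6,   7,  27], dtype=int32)), (array([374.39, 197.83]), array([372, 195,   6,   6,  18], dtype=int32))]
((371.49639892578125, 203.1409454345703), (79.64049530029297, 30.195205688476562), 1.4688007831573486)
[331.30225 217.21289] [528.51651623 -83.66718508]
[332.07623 187.02762] [597.44556632 -87.12619592]
[411.69055 189.069  ] [ 590.48346957 -264.26073809]
[410.91656 219.25427] [ 522.05427711 -258.83334403]
[[114 115 116 118 116 104  83  61  55  46  55  77  56  44  49  69  78  99]
 [118 119 116 111  88  59  52  64  85  85  83 103  70  38  38  44  44  52]
 [117 116 109  83  60  78 109 134 141 143 136 126 106  67  33  32  33  31]
 [115 112  80  54 107 137 135 125  98  91 110 126 139 129  68  29  26  27]
 [112  82  49  50 112 110  76  69  68  56  52  51  84 134 127  62  30  23]
 [ 95  52  45  59 112 
[... 982 characters left out ...]
21.69503784179688), (47.27101516723633, 49.685543060302734), 63.358951568603516) [526.89538835 213.74659129   9.        ]
screw [573.26831381 211.22745068  14.        ]
screw [507.20736868 255.63752562  14.        ]
screw [500.68482672 178.17780763  14.        ]
flatcorner [551.63999083 236.6947987   56.        ]
flatcorner [510.97093557 244.18553668  56.        ]
flatcorner [540.6348158  182.91023857  56.        ]
flatcorner [501.750638   192.53128109  56.        ]
jaw [543.67401867 212.59525055  56.        ]
jaw [518.21188925 229.95477335  56.        ]
jaw [515.65709492 199.48096097  56.        ]
midcap [ 560.97448375 -175.09743002   80.        ] [ 560.93352215 -172.84078806   80.        ]
```

```bash
cat >> h.py <<'E'
def down(deg):
    a=np.radians(deg);return R.from_matrix(np.array([[-np.sin(a),np.cos(a),0],[np.cos(a),np.sin(a),0],[0,0,-1]]).T).as_rotvec()
TUBE=np.array([560.9,-174.0]);CH=np.array([526.4,214.3])
E
python3 - <<'E'
from workcell import env
from h import *
print(down(0),R.from_rotvec(down(78)).as_matrix()[:,1])
for n,p,ds in (('rack',[*TUBE,74],(-2,178)),('chuck',[*CH,82],(78,-102,12,-168)),('chup',[*CH,180],(78,-102)),('low',[*CH,48],(78,-102,12,192))):
  for d in ds:
    q=env.inverse_kinematics(p,down(d));print(n,d,None if q is None else np.round(q,2))
S=env.camera_model('scene')
# cross-check chuck centre in scene: screws
for u,v in [(309.2,193.7),(348.3,197.2)]: print(plane(S,u,v,14))
print(proj(S,[*CH,56]))
E
```

```text
[2.22144147 2.22144147 0.        ] [2.07911691e-01 9.78147601e-01 1.28010448e-17]
rack -2 [-0.34  0.44  2.01  0.    0.69 -0.31]
rack 178 [-0.34  0.44  2.01 -0.    0.69  2.84]
chuck 78 [ 0.35  0.4   2.05 -0.    0.69 -1.02]
chuck -102 [ 0.35  0.4   2.05 -0.    0.69  2.13]
chuck 12 [ 0.35  0.4   2.05 -0.    0.69  0.14]
chuck -168 [ 0.35  0.4   2.05 -0.    0.69 -3.01]
chup 78 [ 0.35  0.25  2.03 -0.    0.87 -1.02]
chup -102 [ 0.35  0.25  2.03 -0.    0.87  2.13]
low 78 [ 0.35  0.46  2.05 -0.    0.63 -1.02]
low -102 [ 0.35  0.46  2.05 -0.    0.63  2.13]
low 12 [ 0.35  0.46  2.05 -0.    0.63  0.14]
low 192 [ 0.35  0.46  2.05 -0.    0.63 -3.01]
[498.01388316 184.26316789  14.        ]
[569.12394855 217.48665891  14.        ]
[330.04284347 173.34583282]
```

The rack holds these candidates (top px / scene px):
- Tall grey caps at (348,194)/(237,241) and (406,196)/(173,287).
- Short grey cap in the middle hole at (375,198)/(208,280).
- Outside the rack: a yellow look-alike at (365,239)/(178,268) and a flat grey disc at (293,243)/(243,236).

I choose the middle one. The close crop confirms it is the only white tube in the rack that stands short. Both views agree on it to about 2 mm with z = 80.

```bash
python3 - <<'E'
from workcell import env
from h import *
o=down(-2)
env.goto([*TUBE,170],o)
print(env.servo_line([*TUBE,74],120,guard=8),env.get_tcp_pos())
env.set_gripper(0.0,12)
print(env.get_finger_gap()*91,env.get_contact_force(),env.get_clock())
cv2.imwrite('pics/s1.png',env.grab_frame('scene'))
E
```

```text
False [ 561.35015469 -174.18885827   74.6115662 ]
19.66501839090337 [-0.23387691 -0.37557476 -0.03013359] 4.1083
```

View pics/s1.png

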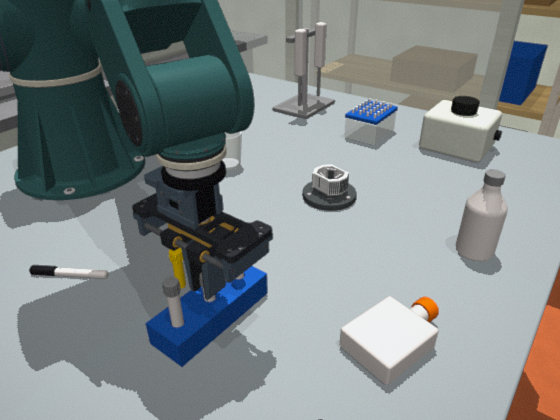

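Gripped: the gap reads 19.7 mm, which fits the 20 mm cap. The view shows the fingers on the middle tube around (208,285). Next I lift it and carry it over the chuck.

```bash
python3 - <<'E'
from workcell import env
from h import *
env.servo_line([*TUBE,215],200)
env.goto([*CH,215],down(78))
env.servo_line([*CH,135],150)
print(env.get_finger_gap()*91,env.get_tcp_pos(),env.get_clock())
for n in('scene','top'):
    im=env.grab_frame(n);c=im[120:220,270:400] if n=='scene' else im[160:270,140:270]
    cv2.imwrite(f'pics/{n}2.png',cv2.resize(c,None,fx=4.5,fy=4.5,interpolation=2))
E
```

```text
19.729005422188525 [526.91535093 214.16055703 135.53749996] 7.15
```

View pics/scene2.png

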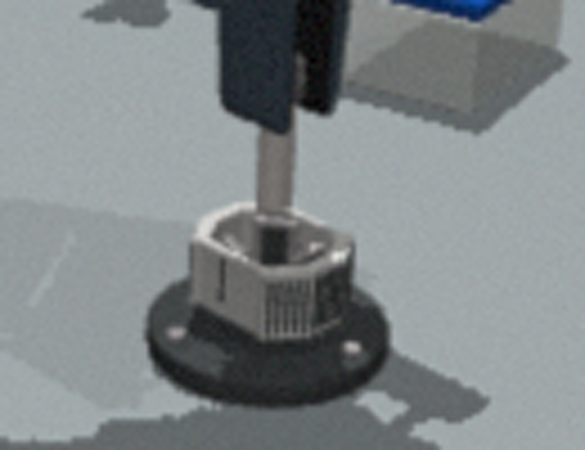

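View pics/top2.png

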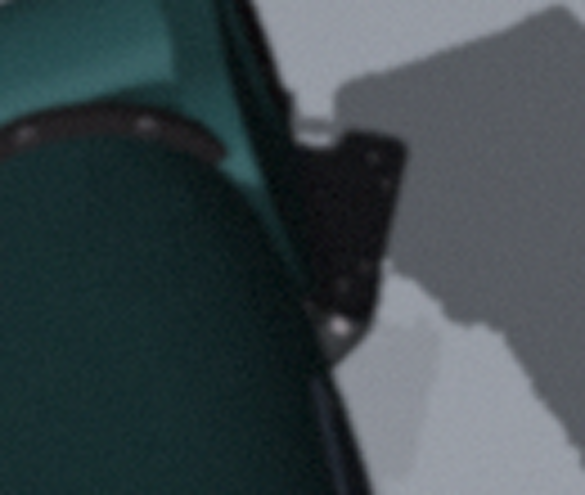

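The scene view shows the tube (crop px 275,170) centred over the collar opening (centre about 273,240). The top view is blocked by the arm. I lower the tube with a guard.

```bash
python3 - <<'E'
from workcell import env
from h import *
print(env.servo_line([*CH,90],120,guard=8),env.get_tcp_pos(),env.get_contact_force())
print(env.servo_line([*CH,77],25,guard=3),env.get_tcp_pos(),env.get_contact_force())
env.set_gripper(1.0)
env.wait(0.5)
print(env.get_finger_gap(),env.get_clock(),env.get_contact_force())
cv2.imwrite('pics/s3.png',cv2.resize(env.grab_frame('scene')[120:220,270:400],None,fx=4.5,fy=4.5,interpolation=2))
E
```

```text
False [526.57181662 214.37376871  90.25116343] [-0.03277126  0.34225612  0.94512924]
True [526.78151966 214.47182096  81.2351434 ] [-0.46751479 -1.02809145  0.16603648]
1.0010471547991473 9.8417 [ 0.85901091  0.59140237 -0.44505443]
```

View pics/s3.png

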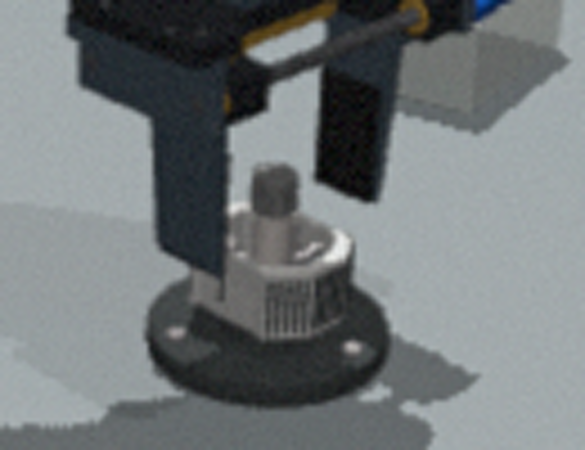

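Contact came at TCP z 81.2 (expected about 82), and the view shows the tube standing free and upright in the chuck. Next I go down onto the collar flats and grip.

```bash
python3 - <<'E'
from workcell import env
from h import *
print(env.servo_line([*CH,48],80,guard=6),env.get_tcp_pos())
cv2.imwrite('pics/s4.png',cv2.resize(env.grab_frame('scene')[120:220,270:400],None,fx=4.5,fy=4.5,interpolation=2))
env.set_gripper(0.0,50)
print(env.get_finger_gap()*91,env.get_tcp_pos(),env.get_contact_force(),env.get_moment(),env.get_clock())
cv2.imwrite('pics/s5.png',cv2.resize(env.grab_frame('scene')[120:220,270:400],None,fx=4.5,fy=4.5,interpolation=2))
E
```

```text
False [526.19943772 214.22586833  47.55538621]
52.0757776162693 [526.78415348 215.85549799  48.18300546] [-0.83242936 19.94230977 -5.71323866] [ 2.88926784e+00 -2.26487196e-04 -1.64373660e-01] 11.1917
```

View pics/s5.png

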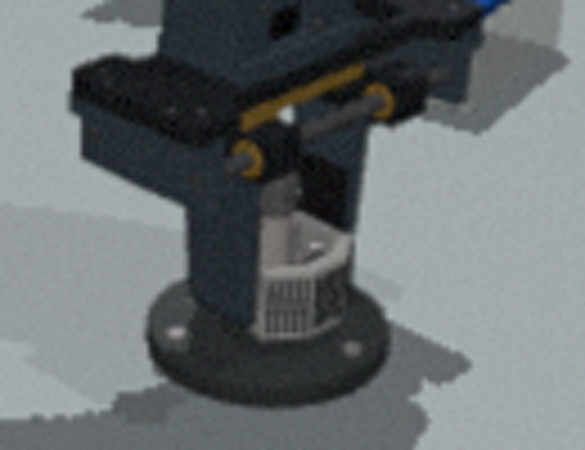

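The gap is 52.1 mm, so the fingers sit square across the flats. The 20 N side force says the axis lies about 1.6 mm further in +y, so I recentre and then turn in steps, watching the moment.

```bash
python3 - <<'E'
from workcell import env
from h import *
env.servo_line([526.6,216.2,48.5],30)
print(env.get_tcp_pos(),env.get_contact_force(),env.get_moment()[2])
q=np.array(env.inverse_kinematics(env.get_tcp_pos(),env.get_ee_rot()));print(q,env.get_qpos())
q=np.array(env.inverse_kinematics([526.6,216.2,48.5],down(78)))
s=q[5]
for k in np.arange(.15,0.91,.15):
    q[5]=s+k;env.set_joints(list(q))
    print(round(k,2),env.get_qpos()[5]-s,env.get_tcp_pos(),env.get_contact_force(),env.get_moment(),env.get_finger_gap()*91,env.get_clock())
    if abs(env.get_moment()[2])>2.5 or np.linalg.norm(env.get_contact_force())>50:break
E
```

```text
[526.72509171 216.09469516  48.2068243 ] [ 4.55511084 -0.15066131 -9.51576198] -0.05096711876366286
[ 3.48514033e-01  4.64442969e-01  2.04785513e+00 -5.04488486e-04
  6.28621855e-01 -1.01260695e+00] [ 3.48514033e-01  4.64442969e-01  2.04785513e+00 -5.04488486e-04
  6.28621855e-01 -1.01260695e+00]
0.15 0.14722776826590145 [526.71750649 216.10776575  48.23070338] [  5.58009544  -0.20197872 -11.9640489 ] [-0.31508874 -1.15140469 -0.18885339] 51.79565390262189 11.7583
0.3 0.2969122105969303 [526.71679638 216.11536083  48.22099501] [  6.23413438  -0.02968147 -11.84880904] [-0.29795842 -1.1458226  -0.14492138] 51.8896978390656 12.025
0.45 0.4469712590760937 [526.76416304 216.13565838  48.24286281] [  4.95722677   0.22880495 -12.90003649] [-0.26557545 -1.13456773 -0.2097058 ] 52.34055910529455 12.2917
0.6 0.5969304595638101 [526.73806944 216.13876307  48.21895694] [  5.16488998   0.26706536 -11.57545218] [-0.25129365 -1.11400405 -0.13684939] 52.053212157628536 12.5583
0.75 0.7469326891906141 [526.76643102 216.13570645  48.19586211] [  6.69656612   0.55485284 -13.19751214] [-0.29712277 -1.03347577 -0.16981374] 52.147347693061455 12.825
0.9 0.896694141488242 [526.76694429 216.14084075  48.21503244] [  6.23430415   0.77101039 -12.73069367] [-0.23872052 -0.99722374  0.04479349] 51.827213374193946 13.0917
```

```bash
python3 - <<'E'
from workcell import env
from h import *
q=np.array(env.inverse_kinematics([526.6,216.2,48.5],down(78)))
s=q[5]; print(s)
for k in np.arange(.94,1.24,.03):
    q[5]=s+k;env.set_joints(list(q));env.wait(.1)
    m=np.mean([env.get_moment()[2] for _ in range(3)])
    print(round(k,2),round(env.get_qpos()[5]-s,4),env.get_tcp_pos().round(2),env.get_contact_force().round(1),m.round(3),env.get_effort()[5],round(env.get_finger_gap()*91,2),env.get_clock())
    if abs(m)>2 :break
cv2.imwrite('pics/s6.png',cv2.resize(env.grab_frame('scene')[120:220,270:400],None,fx=4.5,fy=4.5,interpolation=2))
E
```

```text
-1.012723931533754
0.94 0.9354 [526.75 216.28  48.23] [  4.9   3.  -12.3] 0.42 0.3917910251766443 51.96 13.4417
0.97 0.965 [526.64 216.46  48.23] [  5.6   4.9 -13.2] 0.782 0.7756805419921875 51.78 13.7917
1.0 0.9945 [526.73 216.39  48.25] [  5.6   4.6 -12. ] 1.24 1.249237172305584 51.62 14.1417
1.03 1.024 [526.7  216.47  48.25] [  5.2   4.6 -11.1] 1.777 1.7526404187083244 51.87 14.4917
1.06 1.0536 [526.7  216.49  48.4 ] [ 3.1  4.6 -8.9] 2.436 2.461826205253601 51.99 14.8417
```

View pics/s6.png

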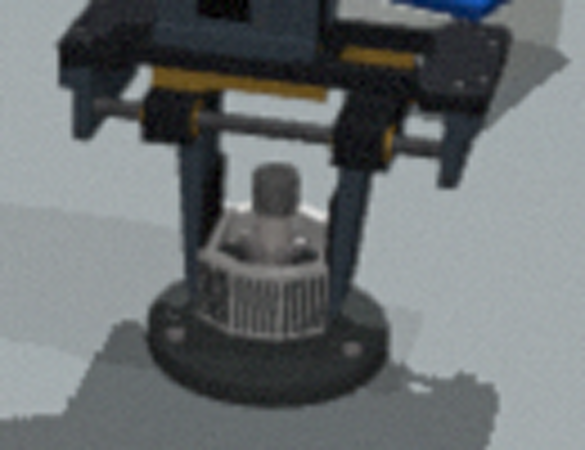

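Torque rises steadily from about 0.9 of turn and is now 2.4 N m, well above the 1 N m quoted near the stop. The view shows the tube (crop px 275,215) upright in the closed jaws. I make one last firmer step, release and retreat.

```bash
python3 - <<'E'
from workcell import env
from h import *
env.set_gripper(0.0,60)
q=np.array(env.inverse_kinematics([526.6,216.2,48.5],down(78)))
s=-1.0127
q[5]=s+1.09;env.set_joints(list(q));env.wait(.4)
print(round(env.get_qpos()[5]-s,4),env.get_tcp_pos().round(2),env.get_contact_force().round(1),env.get_moment().round(2),round(env.get_finger_gap()*91,2))
env.set_gripper(1.0);env.wait(.3)
print(env.get_qpos()[5]-s,env.get_finger_gap(),env.get_moment().round(2),env.get_contact_force().round(1))
p=env.get_tcp_pos()
env.servo_line([p[0],p[1],200],120)
env.goto([480,-60,300],down(30))
print(env.get_clock())
for n in('scene','top'):
    im=env.grab_frame(n);cv2.imwrite(f'pics/{n}7_full.png',im)
    c=im[140:220,290:370] if n=='scene' else im[190:250,165:235]
    cv2.imwrite(f'pics/{n}7.png',cv2.resize(c,None,fx=7,fy=7,interpolation=2))
E
```

```text
1.0875 [526.73 216.47  48.57] [ 3.1  5.3 -7.3] [ 1.03 -0.59  3.92] 52.92
1.0900130192362425 1.0007475960092753 [ 0.01 -0.06  0.01] [0.8 0.  0. ]
19.35
```

View pics/scene7.png

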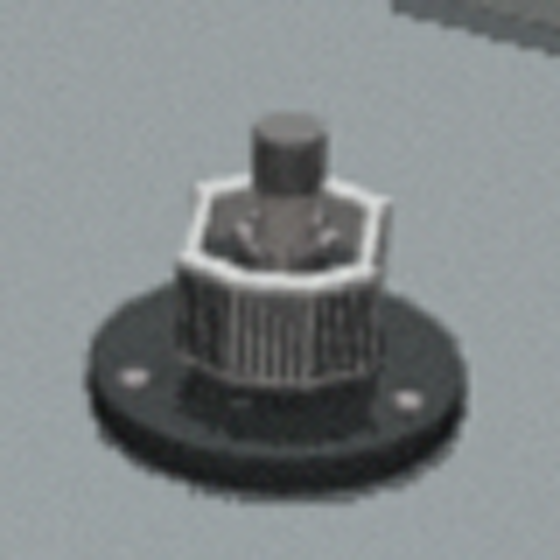

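View pics/top7.png

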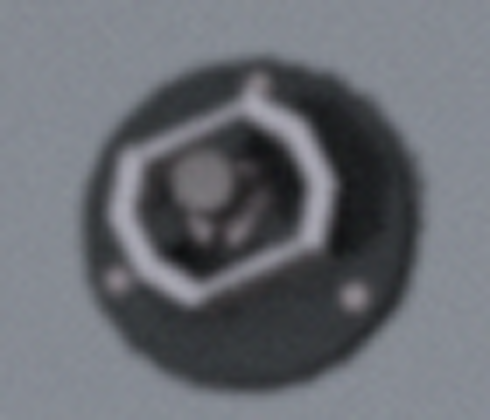

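```bash
python3 - <<'E'
from workcell import env
from h import *
T=env.camera_model('top');S=env.camera_model('scene')
def yaw(a,b):
    a=plane(T,*a,56);b=plane(T,*b,56);d=a-b;return np.degrees(np.arctan2(d[1],d[0]))
f=lambda x,y:(x/7+165,y/7+190)
a0=[yaw((186.9,207.2),(183.0,225.3)),yaw((210.9,211.8),(206.2,229.2))]
a1=[yaw(f(250,103),f(128,158)),yaw(f(317,243),f(192,298))]
print(a0,a1,np.radians(np.mean(a0)-np.mean(a1)))
A=np.array([526.7,216.3])
g=lambda x,y:(x/7+290,y/7+140)
print('captop top',plane(T,*f(203,178),88),'scene',plane(S,*g(290,130),88))
print('expected px top',(np.array(proj(T,[*A,88]))-[165,190])*7,'scene',(proj(S,[*A,88])-[290,140])*7)
print('axis at collar: mean corners now',np.mean([plane(T,*f(*c),56) for c in [(250,103),(128,158),(317,243),(192,298)]],0))
E
```

```text
[np.float64(-10.436208015738808), np.float64(-13.897474868708489)] [np.float64(-65.71412653330637), np.float64(-66.36932063611621)] 0.9402940775103062
captop top [526.84529827 214.14270146  88.        ] scene [526.73680755 215.75616974  88.        ]
expected px top [196.00750884 178.53979968] scene [290.88218818 129.24789871]
axis at collar: mean corners now [525.67735579 214.22332644  56.        ]
```

Tube position agrees in both views: the cap top is within 2 mm of the axis at z = 88. But the picture gives a turn of only about 0.94 rad against 1.09 at the wrist, and the finger gap grew to 52.9 mm at 3.9 N m, so the pads may have slipped. There is time to regrip, feel the collar's real angle and retighten.

```bash
python3 - <<'E'
from workcell import env
from h import *
C=[526.7,216.4]
env.goto([*C,180],down(21))
print(env.servo_line([*C,48.5],100,guard=6),env.get_moment().round(2))
m0=env.get_moment()
s=-1.0127
q=np.array(env.inverse_kinematics([*C,48.5],down(21)))
env.set_gripper(0.0,20);env.wait(.3)
print('k',q[5]-s,env.get_qpos()[5]-s,env.get_contact_force().round(1),(env.get_moment()-m0).round(2),env.get_finger_gap()*91,env.get_clock())
# find the wrist angle of zero moment (light grip) without turning the collar
for k in np.arange(q[5]-s-.06,q[5]-s+.101,.02):
    q[5]=s+k;env.set_joints(list(q));env.wait(.15)
    print(round(k,3),round(env.get_qpos()[5]-s,3),round(env.get_moment()[2],2),round(env.get_finger_gap()*91,2),env.get_clock())
    if env.get_moment()[2]<-.3 or env.get_moment()[2]>.6:
        if k>q[5]-s+.01: break
E
```

```text
False [ 0.02 -0.19 -0.04]
k 0.9950840802213967 0.9949703689530477 [-1.7 -0.6  2. ] [-0.03  0.17  0.41] 53.68605159023929 23.0417
0.935 0.936 0.26 52.29 23.4417
0.955 0.955 0.19 52.23 23.8417
0.975 0.975 0.51 52.33 24.2417
0.995 0.995 0.83 52.72 24.6417
1.015 1.015 1.14 52.59 25.0417
1.035 1.035 1.17 52.83 25.4417
1.055 1.055 1.34 53.53 25.8417
1.075 1.075 1.41 53.82 26.2417
1.095 1.095 1.64 53.81 26.6417
```

The light grip finds the flats aligned (smallest gap, zero moment) at about 0.945 rad of turn, which agrees with the picture. Now I regrip there at 60 N, tighten, and unwind while holding, to tell finger wind-up from real collar travel.

```bash
python3 - <<'E'
from workcell import env
from h import *
C=[526.7,216.4];s=-1.0127
q=np.array(env.inverse_kinematics([*C,48.5],down(21)))
env.set_gripper(.75);q[5]=s+.945;env.set_joints(list(q));env.wait(.1)
env.set_gripper(0.0,60);env.wait(.2)
def go(k):
    q[5]=s+k;env.set_joints(list(q));env.wait(.12)
    print(round(k,3),round(np.mean([env.get_moment()[2] for _ in range(3)]),2),round(env.get_finger_gap()*91,2),round(env.get_clock(),2))
for k in (.945,.965,.985,1.005,1.025,1.045,1.06,1.035,1.01,.985,.96,.94): go(k)
E
```

```text
0.945 0.16 51.45 28.41
0.965 0.36 51.85 28.77
0.985 0.72 51.7 29.14
1.005 1.04 51.84 29.51
1.025 1.37 51.97 29.88
1.045 1.72 51.88 30.24
1.06 3.11 52.21 30.61
1.035 1.84 51.98 30.98
1.01 1.43 52.07 31.34
0.985 0.99 51.51 31.71
0.96 0.62 51.99 32.08
0.94 0.38 51.86 32.44
```

Torque starts at about 0.88 of turn (jaws touching, collar about 1.0), with a hard kink at about 1.045 (the stop). That puts the start at about 0.1 and the resting 0.945 at about 1.05. My unwinding may have loosened the collar, so I retighten into the stop, release and check by picture.

```bash
python3 - <<'E'
from workcell import env
from h import *
C=[526.7,216.4];s=-1.0127
q=np.array(env.inverse_kinematics([*C,48.5],down(21)))
def go(k):
    q[5]=s+k;env.set_joints(list(q));env.wait(.15)
    print(round(k,3),round(np.mean([env.get_moment()[2] for _ in range(3)]),2),round(env.get_finger_gap()*91,2),round(env.get_clock(),2))
for k in (1.0,1.04,1.065): go(k)
cv2.imwrite('pics/s8.png',cv2.resize(env.grab_frame('scene')[140:220,290:370],None,fx=7,fy=7,interpolation=2))
env.set_gripper(1.0);env.wait(.2)
env.servo_line([*C,200],150)
env.goto([480,-60,300],down(30));env.wait(.3)
print(env.get_clock(),env.get_contact_force())
for n in('scene','top'):
    im=env.grab_frame(n);cv2.imwrite(f'pics/{n}9_full.png',im)
    c=im[140:220,290:370] if n=='scene' else im[190:250,165:235]
    cv2.imwrite(f'pics/{n}9.png',cv2.resize(c,None,fx=7,fy=7,interpolation=2))
E
```

```text
1.0 1.03 51.6 32.84
1.04 1.72 51.79 33.24
1.065 3.73 52.24 33.64
37.2333 [-0.26781347  0.80519749  0.29886099]
```

View pics/s8.png

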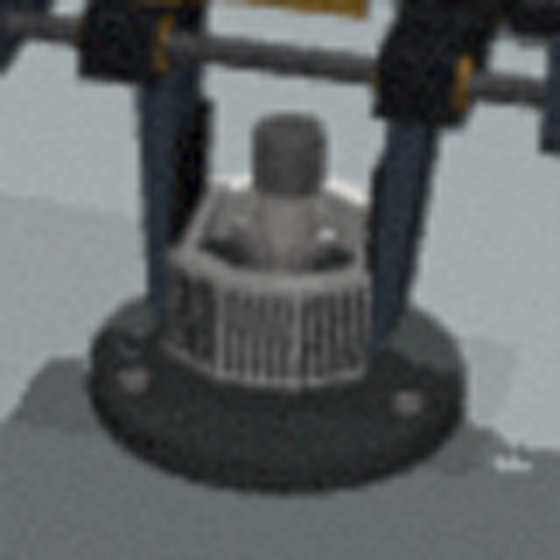

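View pics/scene9.png

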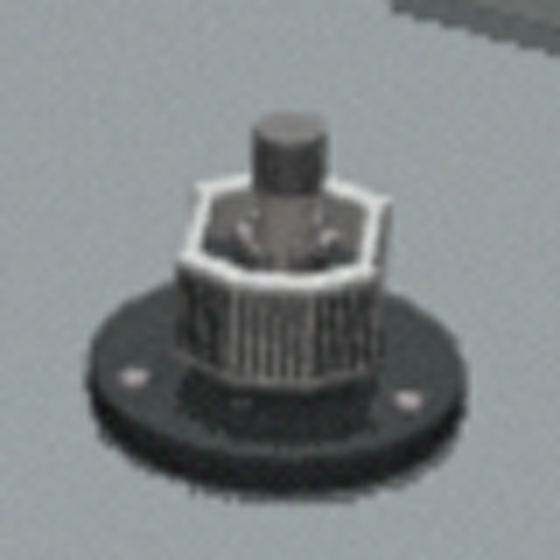

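View pics/top9.png

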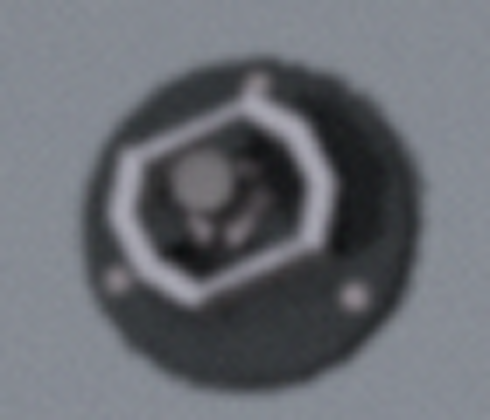

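```bash
python3 - <<'E'
from workcell import env
env.sign_off();print(env.get_clock())
E
```

```text
the job is handed in; nothing more can be done
the job is handed in; nothing more can be done
```

I moved the short tube from the middle hole of the blue rack to the chuck, let it go on the pocket floor, and turned the collar clockwise into its stop twice. I then backed the arm clear and handed the job in at about 37 s.

**Tube:** after the first tightening, both views put the cap top within about 2 mm of the chuck axis, matching z = 88 mm (seated height). The last pictures look the same, with the tube upright.

**Collar, where checks disagreed:** the wrist turned 1.06–1.09 rad and torque reached 3.7–3.9 N m at the stop. After the first release, the picture and a light regrip both put the collar at only about 0.94 rad of turn. The pictures show it springing back to that same place after the second tightening too.

**Final collar reading:** I estimate about 1.05 rad, because the torque began rising at about 0.88 rad of turn, where the jaws should touch (collar about 1.0). That is inferred, not read directly, so the margin over 1.0 is only a few hundredths.

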